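Scan the tall pantry bin

TASK

Pick up the handheld scanner and point its window squarely at the middle of the label on the taller, narrower of the two slope-lidded bins, about 10 cm off, keeping it still there for at least a second so that it reads. Then set the scanner down (do not drop it) on its feet across the middle of the round trivet, and let go. Leave the bins and everything else on the counter where they are.

Things in the scene. Friction and masses are not known exactly. Their poses are not given: they have to be found in the camera images.
- scanner_grip (a point): Where to grip the handheld scanner, a grey straight bar handle with a wider head bent down at its front: the middle of the handle (32 mm wide, 28 mm high), 46 mm above the soles of its feet; 32 mm clear below. x runs along the handle to the head, y across, z up. Grip anywhere from 50 mm behind to 35 mm ahead of this point. At the start x is within 1 rad of straight away from the robot.
- scanner_window (a point): Centre of the dark square window in the head, 81.5 mm ahead (x) of scanner_grip and 29.4 mm below it. z points out of the window along the line of sight: forwards, 55 degrees below the handle's line. No trigger: it reads when still, the label 50 to 150 mm off, the line of sight within 25 mm of the label's middle in x and in y, and facing it within 25 degrees.
- tall_bin_label (a point): Centre of the white 70 x 50 mm barcode label on the sloping oak lid of the tall bin, about 170 mm up. The lid slopes 35 degrees from level and faces back towards the robot (within 0.45 rad of -x), so a level scanner on its robot side looks straight at it. z points squarely out of the label; y level along it; x up the slope.
- trivet_top (a point): Centre of the upper face of the round ribbed silicone trivet, 200 mm across and 8 mm thick, fixed on the counter; z up.
- tall_bin: The taller, narrower bin: steel with a sloping oak lid, 110 mm wide, 130 mm deep, 120 mm high in front, 211 mm at the back; loose, 0.95 kg. Origin under its centre; its lid faces its own -x.
- squat_bin: The other bin, lower and wider: 170 mm wide, 130 mm deep, front 30 mm, back 121 mm high, also with a slope and a label, not to be scanned. Origin under its centre.
- trivet: The trivet; origin at the centre of its underside.
- scanner: The scanner, about 0.18 kg, 172 mm long (70 mm behind scanner_grip, 102 mm ahead), 62 mm high, head 60 mm wide, lying on its feet. Origin between the soles, 46 mm below scanner_grip; axes as scanner_grip.
- teacup: White porcelain teacup, 84 mm across, 60 mm high, handle at its +y; origin under its centre; between scanner and trivet.
- measuring_cup: Glass measuring cup, 84 mm across, 100 mm high, handle at its +y; origin under its centre; between the bins.
- strainer: Steel mesh strainer, bowl 124 mm across, 50 mm high, handle 110 mm to its +y; origin under the bowl.
- squeezer: Wooden citrus squeezer, 42 mm high, round head 72 mm across at its origin, handles 170 mm to its -x.
- spice_jar: Amber spice jar, 52 mm across, 100 mm high; origin under its centre.
Things that resemble listed ones, but are neither listed nor needed, are in the scene too. Leave any yellow look-alike of the scanner alone.

How it is judged:
On the way:
1. the scanner is held still, facing the tall bin's label, for 1 s (z of tall_bin_label in the frame of scanner_window between 0.05 and 0.15 m and z of scanner_window in the frame of tall_bin_label above 0.03 m and x of tall_bin_label in the frame of scanner_window between -0.025 and 0.025 m and y of tall_bin_label in the frame of scanner_window between -0.025 and 0.025 m and angle between the z axis of scanner_window and the z axis of tall_bin_label, either way round below 0.436 rad and linear speed of scanner below 0.02 m/s and angular speed of scanner below 0.15 rad/s), for 1 s.
At the end, for the whole second after the job is handed in: The scanner, having read the label (still for 1 s at 50-150 mm, within 25 mm and 25 degrees), rests released on its feet on the trivet (tilt under 0.1 rad), handle middle within 35 mm of the trivet's centre; bins and bystanders within 30 mm of where they stood (horizontal distance between scanner_grip and trivet_top below 0.035 m and z of scanner_grip in the frame of trivet_top between 0.04 and 0.052 m and angle between scanner_grip's own z axis and vertical below 0.1 rad and contact force between scanner and trivet above 0.5 N and linear speed of scanner below 0.02 m/s and angular speed of scanner below 0.2 rad/s and distance of each of tall_bin, squat_bin, teacup, measuring_cup, strainer, squeezer, spice_jar from where it was at the start of the episode below 0.03 m); the robot touches nothing.
It fails at once if a bin or a bystander is pushed more than 30 mm or knocked over (distance of any of tall_bin, squat_bin, teacup, measuring_cup, strainer, squeezer, spice_jar from where it was at the start of the episode above 0.03 m or angle between any of tall_bin, squat_bin, teacup, measuring_cup, strainer, squeezer, spice_jar's own z axis and vertical above 0.5 rad).
It fails at once if the scanner is dropped or slammed on the trivet (over 60 N) (contact force between scanner and trivet above 60 N).
It also fails if it takes over 51 s, if anything falls off the work surface, if the arm or the gripper's body presses on something with over 40 N, if the wrist force passes 120 N, or if a joint passes its speed limit or range.

ROBOT

A 7-joint arm with a two-finger parallel gripper is mounted at the origin on the work surface. World frame = base frame: x ahead of the robot, y to its left, z up, the work surface at z = 0. Lengths are in m, angles in rad, forces in N, time in s.
With the tool pointing down it reaches from about 0.4 to 0.85 m from the base axis. Payload 4.5 kg.
Tool frame: the origin (TCP) lies on the centre line of the jaws, within the pads' length; the fingertips stand ahead of it and the grasp point (between the pads) lies 6 mm ahead of it (r.tcp_to_tips is the x of the fingertips in the tool frame, in m); x points along the fingers, y is the direction in which the jaws open and shut, and the axes are right-handed (so a half turn about x gives the same grasp; the last joint's range is limited). The gripper opens to 88 mm and grips with 3 to 60 N. Pads are 18 mm wide; open, the fingers measure 123 mm over their backs; the gripper's body (75 mm by 187 mm) begins 45 mm behind the grasp point.
Start: joints at [-1.102, 0.689, -0.195, 1.565, 0.157, 0.902, -0.215], TCP at [0.263, 0.567, 0.264] pointing down, gripper open.
Joint ranges: [-3.01, 3.01], [-0.46, 2.08], [-1.47, 1.51], [0.13, 2.56], [-1, 4.14], [0.04, 2.09], [-2.66, 2.66]. Speed limits (rad/s): [2.57, 2.57, 3.14, 3.14, 3.14, 3.14, 3.14].

INTERFACE

Orientations are given as a unit quaternion [x, y, z, w].
In Python, from plant import r gives the robot as it stands.
- The arm moves only by the tool play_rows, never from a script. Its argument "targets" is a list of rows, each a list of 3 entries, a list of its own where there are three numbers: the turn, a rotation vector about the world's x, y, z in rad, then the shift along the world's x, y, z in units of 40 mm (1.0 is 40 mm), then the closure in counts, from 0 (fully open) to 255 (shut). A call has 1 to 5 rows; each row shifts and turns the commanded pose from where the row before left it; what a row does not reach is not made up. A row lasts 1/10 s, in which the tool goes at most 50 mm and 8.59 degrees, less where a joint would pass 70% of its speed; a pose out of reach is approached as far as the arm can. A call is refused whole if a number of a shift passes 1 or a number of a turn 0.15, either way. A call with a gripper value outside its range is refused whole. The fingers move at their own pace and stop on an object; "newtons" is the grip in N (left out, the last holds). Time passes only in rows, so rows that do not move let the fingers close. It gives the time, the measured TCP pose, the force and the opening at its end, in the units of the state.
- r.get_state(): the state, without advancing time (a new reading comes with each control period).
- r.snapshot(name): name is "scene" or "top" or "wrist"; returns a dict with "color" (420x560x3 uint8, red, green, blue), "fx", "fy", "cx", "cy" (pixels), "dist" ([k1, k2, p1, p2, k3] as OpenCV has them; the pictures are not rectified), "cam_to_world" (4x4, takes a point from camera to world coordinates). Camera axes: x right, y up, looking along -z (the intrinsics and any distortion apply to the point x, -y, -z); pixel columns grow to the right and rows downward; lengths in m; the calibration is good to about 2 mm. A picture is of the moment at which its call begins. There is no depth.
- r.finish_job(): hands the job in, once; it reports no verdict.
The state is a dict: "clock": time; "q": joint angles; "qd": joint speeds; "joint_torque": joint torques, N m; "tool_pos": TCP position; "eef_rot": TCP orientation; "contact_force": force on the tool from outside, world axes, zero at the start; "moment": the same for the moment, N m; "opening": opening from 0.0 (shut) to 1.0 (fully open).
Only numpy, scipy, OpenCV 4.12 (cv2) and the standard library are available. Lean on these libraries where they do the work, as an engineer would, in place of code of your own. Each camera call takes 0.05 s, during which the arm holds its last target.

## Working session

There is one attempt and no reset: what is moved stays moved. The work goes in short steps, Python scripts to look and compute and a tool call to move; the robot and the scene stay as the last step left them, time stands still between calls to the robot, and variables do not carry over. Pictures are saved under pics/ and viewed, and the job is handed in when it is done.

Besides the shell and the picture viewer there is one more tool, called as name([rows], argument=value, ...), one row to a line, values as JSON. play_rows: Moves the arm, as the interface text tells. Its arguments: {"type":"object","properties":{"targets":{"type":"array","items":{"type":"array"}},"newtons":{"type":"number"}},"required":["targets"]}

```bash
ls; mkdir -p pics
python3 - <<'E'
from plant import r
import cv2,json,numpy as np,pickle
s=r.get_state();print({k:np.round(v,3).tolist() for k,v in s.items()}, r.tcp_to_tips)
for n in ["scene","top","wrist"]:
    d=r.snapshot(n);pickle.dump(d,open(f'pics/{n}0.pkl','wb'))
    cv2.imwrite(f'pics/{n}0.png',d['color'][:,:,::-1])
    print(n,d['fx'],d['cx'],d['cy'],d['dist'],np.round(d['cam_to_world'],3).tolist())
E
```

```text
pics
{'clock': 0.0, 'q': [-1.102, 0.69, -0.195, 1.566, 0.157, 0.902, -0.215], 'qd': [0.0, -0.001, 0.002, -0.0, -0.0, -0.0, 0.001], 'joint_torque': [0.0, -52.757, -1.267, -15.343, -0.053, 0.007, 0.0], 'tool_pos': [0.263, 0.566, 0.263], 'eef_rot': [0.152, 0.691, -0.153, 0.69], 'contact_force': [-0.171, -0.392, -0.449], 'moment': [0.003, 0.058, 0.045], 'opening': 0.996} 0.025
scene 517.5597287950314 274.8239484601616 200.68395173354685 [0.04927602 0.         0.         0.         0.        ] [[-0.609, -0.444, 0.657, 1.641], [0.793, -0.348, 0.5, 0.886], [0.007, 0.825, 0.564, 1.123], [0.0, 0.0, 0.0, 1.0]]
top 451.74154187658417 283.354222940791 206.92449505188114 [0.03597857 0.         0.         0.         0.        ] [[0.016, 0.987, -0.16, 0.238], [-1.0, 0.013, -0.017, -0.029], [-0.015, 0.16, 0.987, 1.361], [0.0, 0.0, 0.0, 1.0]]
wrist 296.26017536409483 277.3295719729768 215.77769205755536 [-0.00726785  0.          0.          0.          0.        ] [[0.422, -0.873, -0.245, 0.2], [0.906, 0.406, 0.116, 0.596], [-0.001, -0.271, 0.963, 0.384], [0.0, 0.0, 0.0, 1.0]]
```

View pics/scene0.png

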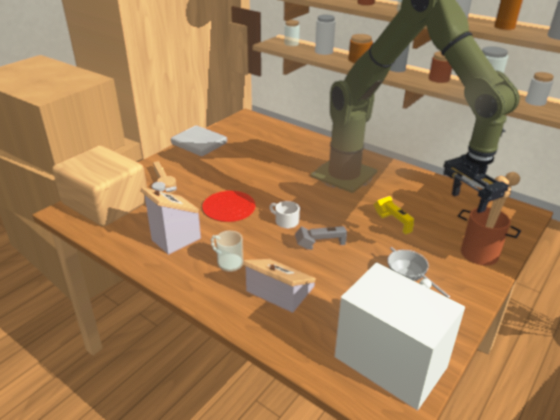

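View pics/top0.png

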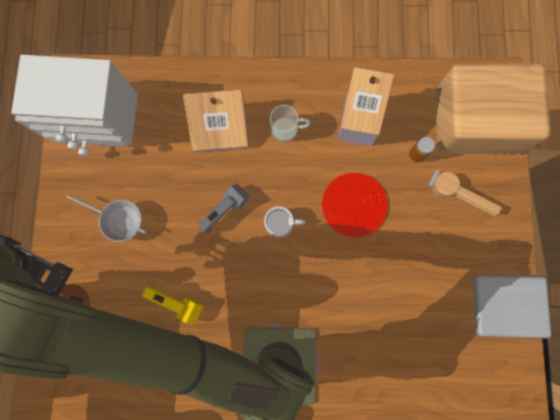

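View pics/wrist0.png

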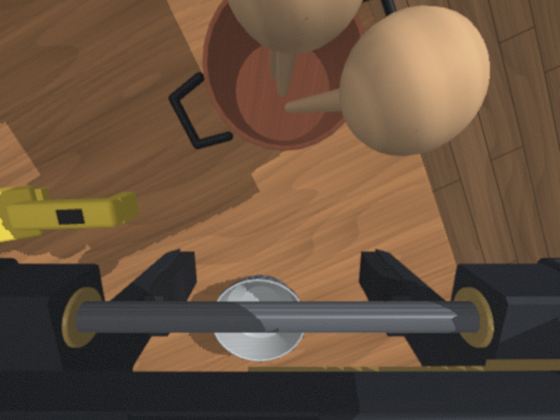

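The top view shows the grey scanner near (225,208) with its head toward the upper right. The trivet is at (355,205), and the tall bin is the narrow one with its label near (367,103). The teacup is at (280,222) and the yellow decoy at (172,303). The wrist view shows only the strainer and the utensil pot.

```bash
cat > h.py <<'E'
import numpy as np,cv2,pickle
from scipy.spatial.transform import Rotation as R
def load(n): return pickle.load(open(f'pics/{n}.pkl','rb'))
def K(d): return np.array([[d['fx'],0,d['cx']],[0,d['fy'],d['cy']],[0,0,1.]])
def ray(d,uv):
    p=cv2.undistortPoints(np.array([[uv]],float),K(d),np.array(d['dist']))[0,0]
    T=np.array(d['cam_to_world']); return T[:3,3],T[:3,:3]@np.array([p[0],-p[1],-1.])
def onz(d,uv,z):
    o,v=ray(d,uv); return o+v*(z-o[2])/v[2]
def proj(d,P):
    T=np.array(d['cam_to_world']); c=(np.atleast_2d(P)-T[:3,3])@T[:3,:3]
    c=c*[1,-1,-1]
    return cv2.projectPoints(c.reshape(-1,1,3),np.zeros(3),np.zeros(3),K(d),np.array(d['dist']))[0][:,0]
def tri(ds,uvs):
    A=np.zeros((3,3));b=np.zeros(3)
    for d,uv in zip(ds,uvs):
        o,v=ray(d,uv);v=v/np.linalg.norm(v);M=np.eye(3)-np.outer(v,v);A+=M;b+=M@o
    return np.linalg.solve(A,b)
E
python3 - <<'E'
from h import *
t=load('top0')['color'];s=load('scene0')['color']
def crop(im,x,y,w,h,k,n): cv2.imwrite(f'pics/{n}.png',cv2.resize(im[y:y+h,x:x+w,::-1],None,fx=k,fy=k,interpolation=cv2.INTER_CUBIC))
crop(t,190,60,210,150,3.8,'c1'); crop(s,140,180,210,130,3.8,'c2')
crop(t,190,175,70,60,10,'c3')
E
```

```text
(no output)
```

View pics/c1.png

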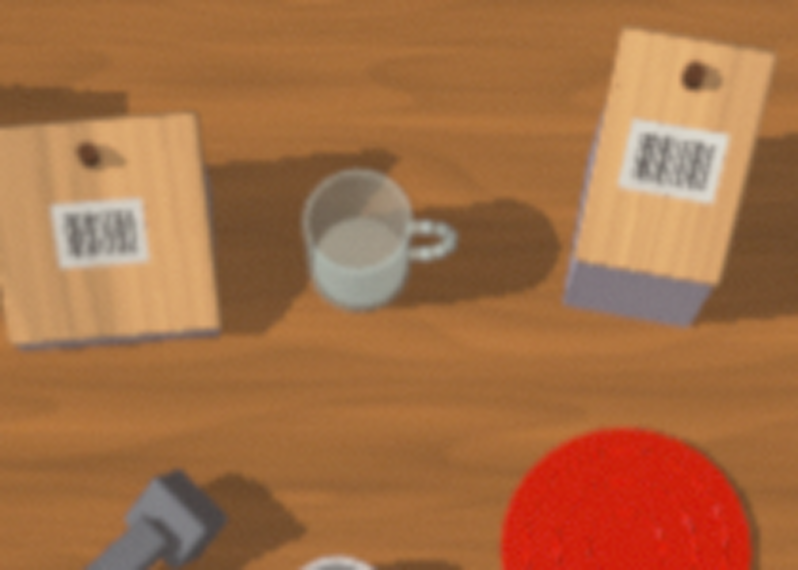

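View pics/c2.png

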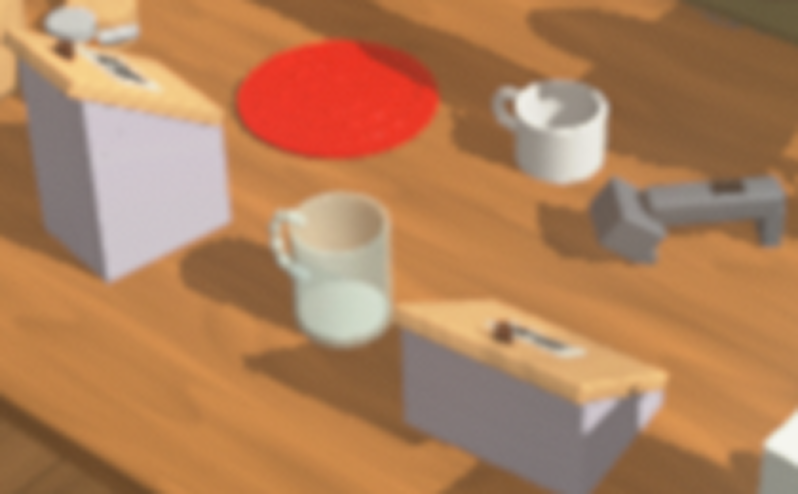

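View pics/c3.png

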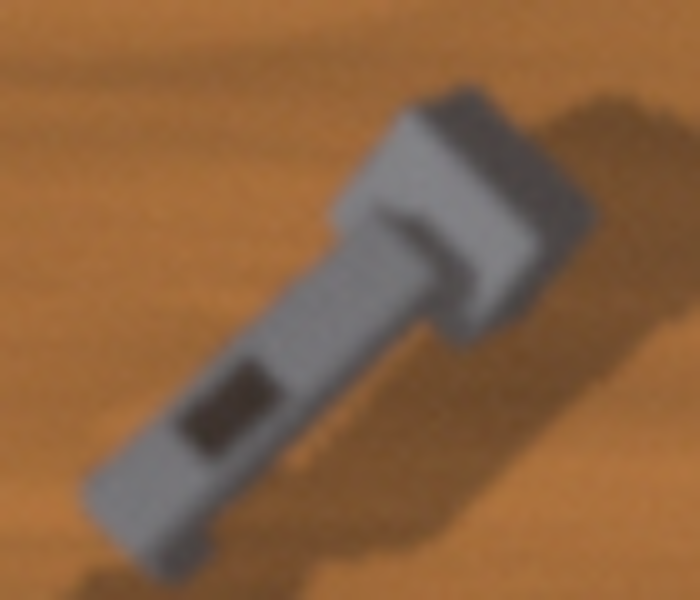

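Run:
```python
from h import *
d=load('top0');s=load('scene0')
f=lambda x,y,z:onz(d,(190+x/10-.45,175+y/10-.45),z)
# scanner by edges at z=.06
a=f(85,490,.06);b=f(370,215,.06);m=f(233,410,.06)
ang=np.arctan2(b[1]-a[1],b[0]-a[0]);print('edge',a,b,ang)
ex=np.array([np.cos(ang),np.sin(ang),0]);ey=np.array([-ex[1],ex[0],0])
c=a-16e-3*ey  # tail end centre
g=c+70e-3*ex;print('grip',g,'marker in grip frame',(m-g)@ex,(m-g)@ey)
# label
g4=lambda x,y,z:onz(d,(190+x/3.8-.4,60+y/3.8-.4),z)
ul=g4(632,120,.1843);ur=g4(730,135,.1843);lr=g4(712,202,.1557);ll=g4(618,185,.1557)
L=(ul+ur+lr+ll)/4;y=(ul+ll-ur-lr);print('label',L,'w',np.linalg.norm(ul-ur),np.linalg.norm(ll-lr),'h',np.linalg.norm(ul-ll),np.linalg.norm(ur-lr))
print('yaw from y',np.arctan2(-y[0],y[1]), 'from x',np.arctan2(*( (ul+ur-ll-lr)[[1,0]])))
# trivet by mask
for n,dd in(('top',d),('scene',s)):
    im=cv2.cvtColor(dd['color'],cv2.COLOR_RGB2HSV)
    mk=cv2.inRange(im,(0,200,120),(6,255,255))|cv2.inRange(im,(174,200,120),(180,255,255))
    cs,_=cv2.findContours(mk,0,1);k=max(cs,key=cv2.contourArea)
    P=np.array([onz(dd,q[0],.008) for q in k])[:,:2]
    (cx,cy),rad=cv2.minEnclosingCircle(P.astype(np.float32));print(n,'trivet',P.min(0),P.max(0),cx,cy,rad)
print('scene proj: label',proj(s,L),'grip',proj(s,g))
# teacup rim z .06 etc top
```

```text
edge [0.39643911 0.24144742 0.06      ] [0.47872849 0.16152271 0.06      ] -0.7708217261831322
grip [0.4355052  0.18119926 0.06      ] marker in grip frame -0.023467945755289533 0.0025721964877043636
label [ 0.7271915  -0.23276548  0.17      ] w 0.07081171159117883 0.06951779425880748 h 0.04779379245399896 0.04930038980000032
yaw from y -0.16841245930422116 from x -0.18446031143548738
top trivet [ 0.37161409 -0.31777811] [ 0.56520776 -0.12169108] 0.46882593631744385 -0.21893271803855896 0.09949953854084015
scene trivet [ 0.38043098 -0.31825314] [ 0.56811524 -0.12105991] 0.4756253957748413 -0.22049710154533386 0.09997101873159409
scene proj: label [[171.90350292 197.91433304]] grip [[324.8550086 229.3123007]]
```

Run:
```python
from h import *
q=[0.152,0.691,-0.153,0.69]
M=R.from_quat(q).as_matrix();print(np.round(M,3))
ang=-0.77
for t in(ang+np.pi/2,ang-np.pi/2):
    y=np.array([np.cos(t),np.sin(t),0]);x=np.array([0,0,-1.]);T=np.stack([x,y,np.cross(x,y)],1)
    print(t,(R.from_matrix(T)*R.from_quat(q).inv()).as_rotvec())
d=load('top0')
print('teacup',onz(d,(279,222),.03),'meas',onz(d,(284,120),.05),'spice',onz(d,(421,150),.06))
```

```text
[[-0.002  0.421  0.907]
 [-0.001  0.907 -0.421]
 [-1.    -0.002 -0.001]]
0.8007963267948965 [ 0.0007832  -0.00185038 -0.33526956]
-2.3407963267948966 [2.62097844e-03 1.10936224e-03 2.80632171e+00]
teacup [0.4079547  0.00716514 0.03      ] meas [ 0.71707911 -0.0032143   0.05      ] spice [ 0.62418244 -0.40936197  0.06      ]
```

play_rows([
  [[0, 0, -0.03], [0.4, -0.8, 0], 0],
  [[0, 0, -0.035], [0.4, -0.8, 0], 0],
  [[0, 0, -0.035], [0.4, -0.8, 0], 0],
  [[0, 0, -0.035], [0.4, -0.8, 0], 0],
  [[0, 0, -0.035], [0.4, -0.8, 0], 0],
])

```text
clock: 0.65
tool_pos: [0.3437, 0.4054, 0.2636]
eef_rot: [0.211, 0.675, -0.211, 0.675]
contact_force: [0.9, -0.8, 0.3]
opening: 1.004
```

play_rows([
  [[0, 0, -0.035], [0.4, -0.8, -0.2], 0],
  [[0, 0, -0.035], [0.4, -0.8, -0.2], 0],
  [[0, 0, -0.035], [0.4, -0.8, -0.3], 0],
  [[0, 0, -0.03], [0.4, -0.8, -0.3], 0],
  [[0, 0, -0.03], [0.4, -0.8, -0.3], 0],
])

```text
clock: 1.15
tool_pos: [0.4237, 0.2456, 0.2113]
eef_rot: [0.266, 0.655, -0.266, 0.655]
contact_force: [0.5, 0.3, 0.2]
opening: 1.006
```

play_rows([
  [[0, 0, 0], [0.3, -0.8, -0.1], 0],
  [[0, 0, 0], [0, -0.8, -0.1], 0],
  [[0, 0, 0], [0, 0, 0], 0],
  [[0, 0, 0], [0, 0, 0], 0],
])

```text
clock: 1.55
tool_pos: [0.4353, 0.1826, 0.2037]
eef_rot: [0.266, 0.655, -0.266, 0.655]
contact_force: [0.5, 0.7, -0.6]
opening: 1.0
```

```bash
cat > snap.py <<'E'
import sys
from plant import r
from h import *
s=r.get_state();M=R.from_quat(s['eef_rot']).as_matrix()
print({k:np.round(s[k],4).tolist() for k in('clock','q','tool_pos','contact_force','opening')});print(np.round(M,3).tolist(),'jaw yaw',np.arctan2(M[1,1],M[0,1]))
for a in sys.argv[1:]:
    n,nm=a.split(':');d=r.snapshot(n);pickle.dump(d,open(f'pics/{nm}.pkl','wb'));cv2.imwrite(f'pics/{nm}.png',d['color'][:,:,::-1])
E
python3 snap.py wrist:w1
```

```text
{'clock': 1.55, 'q': [-0.4045, 0.596, -0.1407, 2.0792, 0.1716, 0.477, 0.1257], 'tool_pos': [0.4353, 0.1826, 0.2037], 'contact_force': [0.4578, 0.6933, -0.6166], 'opening': 1.0}
[[-0.0, 0.697, 0.717], [0.0, 0.717, -0.697], [-1.0, 0.0, -0.0]] jaw yaw 0.7995615671420115
```

View pics/w1.png

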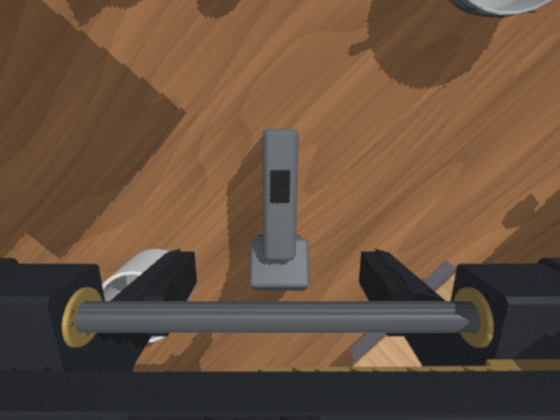

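The wrist view shows the scanner centred between the jaws. Its tail end is at about (281,130), the handle spans columns 265–297, and the head is near (279,265).

Run:
```python
from h import *
d=load('w1')
p=[onz(d,q,.06) for q in((265.5,131),(297.5,131),(265,258),(296,258))]
t=(p[0]+p[1])/2;h=(p[2]+p[3])/2
a=np.arctan2(*(h-t)[[1,0]]);ex=np.array([np.cos(a),np.sin(a),0])
print(np.linalg.norm(p[0]-p[1]),np.linalg.norm(p[2]-p[3]),np.linalg.norm(h-t),'yaw',a,'tail',t,'grip',t+.07*ex)
print('marker',onz(d,(280.5,186.5),.06))
```

```text
0.027488349067448018 0.029958712398669683 0.11802900112350298 yaw -0.7768927195090658 tail [0.38752164 0.23434398 0.06      ] grip [0.43743832 0.18526929 0.06      ]
marker [0.42153469 0.20018945 0.06      ]
```

play_rows([
  [[0, 0, 0], [0.03, 0.02, -0.7], 0],
  [[0, 0, 0], [0, 0, -0.9], 0],
  [[0, 0, 0], [0, 0, -0.9], 0],
  [[0, 0, 0], [0, 0, -0.8], 0],
  [[0, 0, 0], [0, 0, -0.5], 0],
], newtons=30)

```text
clock: 2.1
tool_pos: [0.4358, 0.1859, 0.0497]
eef_rot: [0.265, 0.656, -0.264, 0.655]
contact_force: [-0.9, -0.3, -0.0]
opening: 1.0
```

play_rows([
  [[0, 0, 0], [0, 0, 0], 0],
  [[0, 0, 0], [0, 0, 0], 100],
  [[0, 0, 0], [0, 0, 0], 180],
  [[0, 0, 0], [0, 0, 0], 255],
  [[0, 0, 0], [0, 0, 0], 255],
])

```text
clock: 2.6
tool_pos: [0.437, 0.184, 0.0527]
eef_rot: [0.266, 0.655, -0.265, 0.656]
contact_force: [-0.0, 0.3, -0.2]
opening: 0.66
```

play_rows([
  [[0, 0, 0], [0, 0, 0], 255],
  [[0, 0, 0], [0, 0, 0], 255],
  [[0, 0, 0], [0, 0, 0], 255],
  [[0, 0, 0], [0, 0, 0], 255],
  [[0, 0, 0], [0, 0, 0], 255],
])

```text
clock: 3.1
tool_pos: [0.4366, 0.1837, 0.0518]
eef_rot: [0.266, 0.655, -0.265, 0.655]
contact_force: [-0.1, -0.3, 1.8]
opening: 0.36
```

play_rows([
  [[0, 0, 0], [0, 0, 0], 255],
  [[0, 0, 0], [0, 0, 0.2], 255],
  [[0, 0, 0], [0, 0, 0.5], 255],
  [[0, 0, 0], [0, 0, 0.8], 255],
  [[0, 0, 0], [0, 0, 0.8], 255],
])

```text
clock: 3.6
tool_pos: [0.4357, 0.1832, 0.1446]
eef_rot: [0.265, 0.656, -0.266, 0.655]
contact_force: [1.3, 0.8, -1.6]
opening: 0.362
```

play_rows([
  [[0, 0, 0], [0, 0, 0.9], 255],
  [[0, 0, 0], [0, 0, 0.9], 255],
  [[0, 0, 0], [0, 0, 0.9], 255],
  [[0, 0, 0], [0, 0, 0.9], 255],
  [[0, 0, 0], [0, 0, 0], 255],
])

```text
clock: 4.1
tool_pos: [0.4381, 0.1845, 0.2919]
eef_rot: [0.268, 0.653, -0.263, 0.657]
contact_force: [-0.1, -0.3, -2.0]
opening: 0.362
```

```bash
python3 snap.py wrist:w2 scene:s2 top:t2; python3 -c "
from h import *
d=load('s2')['color'][120:320,240:440,::-1];w=load('w2')['color'][100:330,160:400,::-1]
cv2.imwrite('pics/c4.png',np.hstack([cv2.resize(d,(400,400)),cv2.resize(w,(400,400))]))"
```

```text
{'clock': 4.1, 'q': [-0.3623, 0.4546, -0.1983, 1.9727, 0.1329, 0.7179, 0.1601], 'tool_pos': [0.4381, 0.1845, 0.2919], 'contact_force': [-0.0691, -0.258, -2.0198], 'opening': 0.362}
[[0.008, 0.696, 0.718], [0.004, 0.718, -0.696], [-1.0, 0.008, 0.003]] jaw yaw 0.8006159861698243
```

View pics/c4.png

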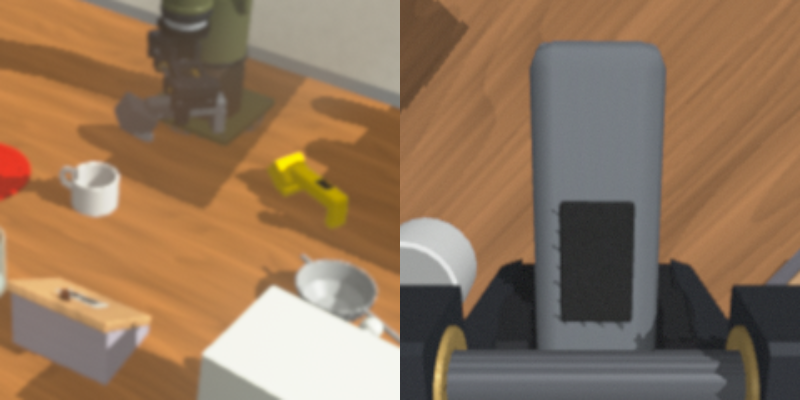

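The scanner hangs level in the jaws. The wrist crop shows the tail end at about (598,45) and the handle straight along the picture's column axis.

play_rows([
  [[0, 0, 0.03], [0.2, -0.4, 0], 255],
  [[0, 0, 0.05], [0.3, -0.8, 0], 255],
  [[0, 0, 0.05], [0.3, -0.8, 0], 255],
  [[0, 0, 0.05], [0.3, -0.8, 0], 255],
  [[0, 0, 0.05], [0.3, -0.8, 0], 255],
])

```text
clock: 4.75
tool_pos: [0.4914, 0.0382, 0.2857]
eef_rot: [0.187, 0.683, -0.188, 0.68]
contact_force: [1.2, 0.7, -1.7]
opening: 0.357
```

play_rows([
  [[0, 0, 0.05], [0.3, -0.8, 0], 255],
  [[0, 0, 0.05], [0.3, -0.8, 0], 255],
  [[0, 0, 0.05], [0.3, -0.8, 0], 255],
  [[0, 0, 0.05], [0.3, -0.8, 0], 255],
  [[0, 0, 0.05], [0.3, -0.8, 0], 255],
])

```text
clock: 5.25
tool_pos: [0.5514, -0.1216, 0.2853]
eef_rot: [0.101, 0.702, -0.101, 0.698]
contact_force: [0.9, 0.1, -1.8]
opening: 0.357
```

play_rows([
  [[0, 0, 0.05], [0.3, -0.8, 0], 255],
  [[0, 0, 0.04], [0.3, -0.8, 0], 255],
  [[0, 0, 0.03], [0.2, -0.5, -0.05], 255],
  [[0, 0, 0], [0.1, -0.1, -0.05], 255],
  [[0, 0, 0], [0, 0, 0], 255],
])

```text
clock: 5.75
tool_pos: [0.5876, -0.2079, 0.2814]
eef_rot: [0.061, 0.706, -0.06, 0.703]
contact_force: [-0.2, 0.5, -1.6]
opening: 0.358
```

play_rows([
  [[0, 0, 0], [0, 0, 0], 255],
  [[0, 0, 0], [0, 0, 0], 255],
])

```text
clock: 5.95
tool_pos: [0.5882, -0.2062, 0.2836]
eef_rot: [0.059, 0.705, -0.059, 0.704]
contact_force: [0.7, 0.8, -1.3]
opening: 0.358
```

```bash
python3 snap.py wrist:w3 scene:s3 top:t3
python3 - <<'E'
from h import *
d=load('s3')['color'][100:280,110:290,::-1];w=load('w3')['color'][60:360,130:430,::-1]
cv2.imwrite('pics/c5.png',np.hstack([cv2.resize(d,(400,400)),cv2.resize(w,(400,400))]))
E
```

```text
{'clock': 5.95, 'q': [0.4699, 0.681, -0.3758, 1.5405, 0.2816, 0.975, 1.4149], 'tool_pos': [0.5882, -0.2062, 0.2836], 'contact_force': [0.6597, 0.7606, -1.2888], 'opening': 0.358}
[[-0.001, 0.166, 0.986], [0.001, 0.986, -0.166], [-1.0, 0.001, -0.001]] jaw yaw 1.4035775689028844
```

View pics/c5.png

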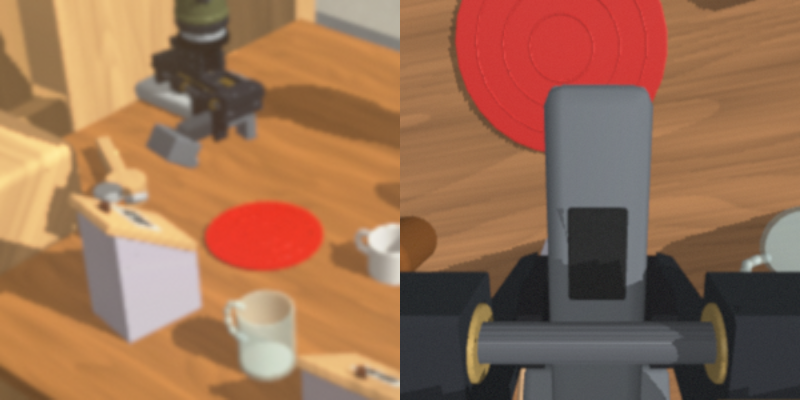

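View pics/t3.png

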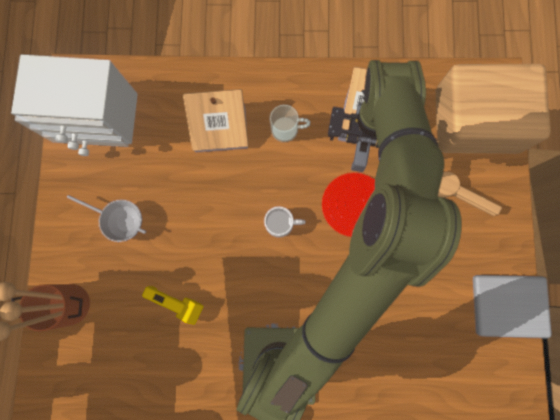

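The wrist crop shows the scanner still gripped and level, pointing away from the trivet. The scene crop has the head (about (172,142)) above and in front of the tall lid, whose label is at (130,215). I'll check the held pose numerically.

Run:
```python
from h import *
from plant import r
w=load('w3');s=load('s3')
tcp=np.array([.5882,-.2062,.2836]);a=-.167
for pitch in(-.05,0,.05):
    B=(R.from_euler('z',a)*R.from_euler('y',pitch)).as_matrix();g=tcp+[0,0,-.006]
    f=lambda x,y,z:g+B@[x,y,z]
    print(pitch,'tail top L/R in wrist',proj(w,[f(-.07,.016,.014),f(-.07,-.016,.014)]).round(1).tolist(),'scene tail',proj(s,[f(-.07,0,.014)]).round(1).tolist())
g=tcp+[0,0,-.006];ex=np.array([np.cos(a),np.sin(a),0]);ey=np.array([-ex[1],ex[0],0])
win=g+.0815*ex-[0,0,.0294];zs=.5736*ex-np.array([0,0,.8192])
L=np.array([.7272,-.2328,.17]);v=L-win;print('z',v@zs,'y',v@ey,'x',v@np.cross(ey,zs))
# tail end row in wrist picture
hsv=cv2.cvtColor(w['color'],cv2.COLOR_RGB2HSV)
for u in(570,580,590): pass
print(hsv[118:136,280].tolist())
im=s['color'][140:190,160:240,::-1];cv2.imwrite('pics/c6.png',cv2.resize(im,(800,500),interpolation=cv2.INTER_CUBIC))
```

```text
-0.05 tail top L/R in wrist [[319.9, 128.3], [235.1, 128.4]] scene tail [[221.9, 145.6]]
0 tail top L/R in wrist [[321.2, 129.9], [233.9, 130.0]] scene tail [[221.7, 144.7]]
0.05 tail top L/R in wrist [[322.5, 132.1], [232.6, 132.3]] scene tail [[221.5, 143.9]]
z 0.09847043963589162 y -0.003124685091076467 x -0.0042864822693905675
[[1, 188, 208], [1, 184, 209], [1, 188, 207], [1, 189, 210], [0, 175, 200], [179, 122, 155], [170, 21, 107], [107, 22, 106], [102, 22, 115], [104, 24, 119], [108, 21, 122], [104, 22, 125], [103, 19, 124], [102, 21, 124], [103, 24, 127], [105, 20, 128], [99, 20, 126], [105, 20, 127]]
```

View pics/c6.png

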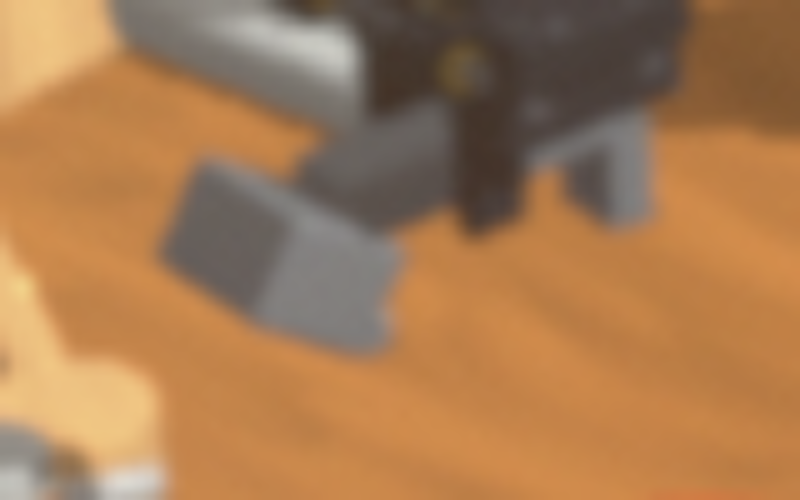

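In c6 the head's window face (250,250) points forward and down at the lid, and the handle is close to level. Computed from the TCP pose, the label is 98 mm off with 3–4 mm lateral error. Now hold still.

play_rows([
  [[0, 0, 0], [0, 0, 0], 255],
  [[0, 0, 0], [0, 0, 0], 255],
  [[0, 0, 0], [0, 0, 0], 255],
  [[0, 0, 0], [0, 0, 0], 255],
  [[0, 0, 0], [0, 0, 0], 255],
])

```text
clock: 6.6
tool_pos: [0.5884, -0.2084, 0.2837]
eef_rot: [0.06, 0.705, -0.06, 0.705]
contact_force: [0.4, -0.3, -2.9]
opening: 0.362
```

play_rows([
  [[0, 0, 0], [0, 0, 0], 255],
  [[0, 0, 0], [0, 0, 0], 255],
  [[0, 0, 0], [0, 0, 0], 255],
  [[0, 0, 0], [0, 0, 0], 255],
  [[0, 0, 0], [0, 0, 0], 255],
])

```text
clock: 7.1
tool_pos: [0.5885, -0.2083, 0.2837]
eef_rot: [0.06, 0.705, -0.06, 0.705]
contact_force: [-0.6, -0.7, -1.8]
opening: 0.358
```

play_rows([
  [[0, 0, 0], [0, 0, 0], 255],
  [[0, 0, 0], [0, 0, 0], 255],
  [[0, 0, 0], [0, 0, 0], 255],
  [[0, 0, 0], [0, 0, 0], 255],
  [[0, 0, 0], [0, 0, 0], 255],
])

```text
clock: 7.6
tool_pos: [0.5885, -0.2084, 0.2837]
eef_rot: [0.06, 0.705, -0.06, 0.705]
contact_force: [0.2, -0.1, -1.5]
opening: 0.362
```

play_rows([
  [[0, 0, 0], [0, 0, 0], 255],
  [[0, 0, 0], [0, 0, 0], 255],
  [[0, 0, 0], [0, 0, 0], 255],
  [[0, 0, 0], [0, 0, 0], 255],
  [[0, 0, 0], [0, 0, 0], 255],
])

```text
clock: 8.1
tool_pos: [0.5884, -0.2083, 0.2837]
eef_rot: [0.06, 0.705, -0.06, 0.705]
contact_force: [0.2, -0.6, -2.2]
opening: 0.36
```

```bash
python3 snap.py wrist:w4; python3 -c "
from plant import r;import numpy as np
print(np.round(r.get_state()['qd'],4))"
```

```text
{'clock': 8.1, 'q': [0.4719, 0.6816, -0.3744, 1.5385, 0.282, 0.9752, 1.4155], 'tool_pos': [0.5884, -0.2083, 0.2837], 'contact_force': [0.1894, -0.5829, -2.1701], 'opening': 0.3599}
[[-0.0, 0.169, 0.986], [0.0, 0.986, -0.169], [-1.0, 0.0, -0.0]] jaw yaw 1.4010086289027357
[ 0.0004 -0.0006 -0.0015 -0.0018 -0.      0.0015 -0.0007]
```

Held for over 2 s with joint speeds below 0.002 rad/s. Next: back off to above the trivet, then down.

play_rows([
  [[0, 0, 0], [-0.3, 0, 0], 255],
  [[0, 0, 0], [-0.6, -0.1, 0], 255],
  [[0, 0, 0], [-0.7, -0.1, 0], 255],
  [[0, 0, 0], [-0.7, -0.08, 0], 255],
  [[0, 0, 0], [-0.55, 0, -0.3], 255],
])

```text
clock: 8.65
tool_pos: [0.4737, -0.2205, 0.2728]
eef_rot: [0.06, 0.704, -0.061, 0.705]
contact_force: [0.5, 0.6, -1.6]
opening: 0.359
```

play_rows([
  [[0, 0, 0], [0, 0, -0.7], 255],
  [[0, 0, 0], [0, 0, -0.8], 255],
  [[0, 0, 0], [0, 0, -0.8], 255],
  [[0, 0, 0], [0, 0, -0.8], 255],
  [[0, 0, 0], [0, 0, -0.7], 255],
])

```text
clock: 9.15
tool_pos: [0.4747, -0.2196, 0.1185]
eef_rot: [0.06, 0.704, -0.06, 0.705]
contact_force: [0.1, 0.0, -2.5]
opening: 0.356
```

play_rows([
  [[0, 0, 0], [0, 0, -0.5], 255],
  [[0, 0, 0], [0, 0, -0.3], 255],
  [[0, 0, 0], [0, 0, -0.1], 255],
  [[0, 0, 0], [0, 0, 0], 255],
  [[0, 0, 0], [0, 0, 0], 255],
])

```text
clock: 9.65
tool_pos: [0.4751, -0.2198, 0.0846]
eef_rot: [0.06, 0.704, -0.06, 0.705]
contact_force: [0.1, -0.2, -1.4]
opening: 0.36
```

```bash
python3 snap.py wrist:w5 scene:s5
python3 - <<'E'
from h import *
d=load('s5')['color'][140:280,140:320,::-1];w=load('w5')['color'][:,:,::-1]
cv2.imwrite('pics/c7.png',np.hstack([cv2.resize(d,(400,311),interpolation=cv2.INTER_CUBIC),cv2.resize(w[60:360,90:476],(400,311))]))
E
```

```text
{'clock': 9.65, 'q': [0.4622, 0.8566, -0.1942, 1.9989, 0.4707, 0.3272, 1.2862], 'tool_pos': [0.4751, -0.2198, 0.0846], 'contact_force': [0.1406, -0.189, -1.4416], 'opening': 0.3595}
[[0.002, 0.169, 0.986], [-0.001, 0.986, -0.169], [-1.0, -0.0, 0.002]] jaw yaw 1.400837904378669
```

View pics/c7.png

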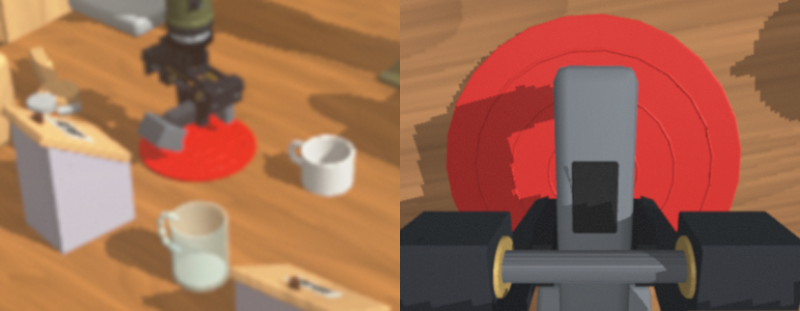

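The wrist view shows the scanner over the trivet's middle, with the red rings roughly symmetric about the handle. One more circle fit on the trivet from this view, then the last 25 mm down.

Run:
```python
from h import *
w=load('w5');im=cv2.cvtColor(w['color'],cv2.COLOR_RGB2HSV)
mk=cv2.inRange(im,(0,185,60),(5,255,255))|cv2.inRange(im,(174,150,60),(180,255,255))
cs,_=cv2.findContours(mk,0,1);k=np.vstack(cs)[:,0]
k=cv2.convexHull(k)[:,0];k=np.array([q for q in k if q[1]<255])
P=np.array([onz(w,q,.008) for q in k])[:,:2]
(cx,cy),rd=cv2.minEnclosingCircle(P.astype(np.float32))
A=np.c_[2*P,np.ones(len(P))];x=np.linalg.lstsq(A,(P**2).sum(1),rcond=None)[0];print(len(P),x[:2],np.sqrt(x[2]+x[0]**2+x[1]**2),(cx,cy,rd))
```

```text
39 [ 0.46987498 -0.22021459] 0.09806178147509743 (0.4697842597961426, -0.2198944389820099, 0.09862983226776123)
```

play_rows([
  [[0, 0, 0], [0, 0, -0.2], 255],
  [[0, 0, 0], [0, 0, -0.15], 255],
  [[0, 0, 0], [0, 0, -0.1], 255],
  [[0, 0, 0], [0, 0, -0.05], 255],
  [[0, 0, 0], [0, 0, 0], 255],
])

```text
clock: 10.25
tool_pos: [0.4742, -0.2194, 0.0633]
eef_rot: [0.06, 0.705, -0.06, 0.704]
contact_force: [0.2, 0.3, -1.3]
opening: 0.356
```

play_rows([
  [[0, 0, 0], [0, 0, -0.025], 255],
  [[0, 0, 0], [0, 0, -0.025], 255],
  [[0, 0, 0], [0, 0, 0], 255],
  [[0, 0, 0], [0, 0, 0], 255],
])

```text
clock: 10.65
tool_pos: [0.4745, -0.2195, 0.0618]
eef_rot: [0.06, 0.705, -0.06, 0.705]
contact_force: [0.8, -0.9, -2.3]
opening: 0.357
```

play_rows([
  [[0, 0, 0], [0, 0, -0.025], 255],
  [[0, 0, 0], [0, 0, 0], 255],
  [[0, 0, 0], [0, 0, 0], 255],
])

```text
clock: 10.95
tool_pos: [0.4744, -0.2195, 0.0607]
eef_rot: [0.06, 0.705, -0.06, 0.705]
contact_force: [-0.6, -0.4, -1.9]
opening: 0.358
```

play_rows([
  [[0, 0, 0], [0, 0, -0.02], 255],
  [[0, 0, 0], [0, 0, 0], 255],
  [[0, 0, 0], [0, 0, 0], 255],
])

```text
clock: 11.25
tool_pos: [0.4744, -0.2195, 0.0599]
eef_rot: [0.06, 0.705, -0.06, 0.705]
contact_force: [0.1, 0.3, -1.2]
opening: 0.36
```

play_rows([
  [[0, 0, 0], [0, 0, -0.02], 255],
  [[0, 0, 0], [0, 0, 0], 255],
  [[0, 0, 0], [0, 0, 0], 255],
])

```text
clock: 11.55
tool_pos: [0.4744, -0.2195, 0.0598]
eef_rot: [0.06, 0.704, -0.06, 0.705]
contact_force: [-2.0, 0.3, 5.2]
opening: 0.359
```

Contact felt (+5 N up, against about −2 N hanging) at the predicted height. Opening gently.

play_rows([
  [[0, 0, 0], [0, 0, 0], 150],
  [[0, 0, 0], [0, 0, 0], 140],
  [[0, 0, 0], [0, 0, 0], 120],
  [[0, 0, 0], [0, 0, 0], 80],
  [[0, 0, 0], [0, 0, 0], 40],
], newtons=10)

```text
clock: 12.05
tool_pos: [0.4744, -0.2195, 0.0591]
eef_rot: [0.06, 0.705, -0.06, 0.705]
contact_force: [-1.0, 0.4, -0.4]
opening: 0.686
```

play_rows([
  [[0, 0, 0], [0, 0, 0], 0],
  [[0, 0, 0], [0, 0, 0], 0],
  [[0, 0, 0], [0, 0, 0], 0],
  [[0, 0, 0], [0, 0, 0], 0],
  [[0, 0, 0], [0, 0, 0], 0],
])

```text
clock: 12.55
tool_pos: [0.4745, -0.2195, 0.0592]
eef_rot: [0.06, 0.705, -0.06, 0.705]
contact_force: [-0.6, 0.1, -0.3]
opening: 1.005
```

play_rows([
  [[0, 0, 0], [0, 0, 0.2], 0],
  [[0, 0, 0], [0, 0, 0.5], 0],
  [[0, 0, 0], [0, 0, 0.8], 0],
  [[0, 0, 0], [0, 0, 0.9], 0],
  [[0, 0, 0], [0, 0, 0.9], 0],
])

```text
clock: 13.05
tool_pos: [0.474, -0.2194, 0.1929]
eef_rot: [0.06, 0.705, -0.06, 0.704]
contact_force: [0.5, -1.0, -0.7]
opening: 0.999
```

play_rows([
  [[0, 0, 0], [-0.4, 0, 0.9], 0],
  [[0, 0, 0], [-0.4, 0, 0.5], 0],
  [[0, 0, 0], [-0.4, 0, 0.2], 0],
  [[0, 0, 0], [0, 0, 0], 0],
  [[0, 0, 0], [0, 0, 0], 0],
])

```text
clock: 13.55
tool_pos: [0.4261, -0.2196, 0.2546]
eef_rot: [0.06, 0.705, -0.06, 0.704]
contact_force: [-0.2, 0.5, -0.1]
opening: 1.001
```

```bash
python3 snap.py wrist:w6 scene:s6 top:t6
python3 - <<'E'
from h import *
w=load('w6')['color'];s=load('s6')['color'][150:290,140:320]
cv2.imwrite('pics/c8.png',np.hstack([cv2.resize(s,(400,311),interpolation=cv2.INTER_CUBIC),cv2.resize(w,(400,311))])[:,:,::-1])
E
```

```text
{'clock': 13.55, 'q': [0.6367, 0.5358, -0.3946, 1.9962, 0.3212, 0.6701, 1.4383], 'tool_pos': [0.4261, -0.2196, 0.2546], 'contact_force': [-0.1675, 0.4764, -0.1385], 'opening': 1.0007}
[[-0.001, 0.169, 0.986], [0.0, 0.986, -0.169], [-1.0, 0.0, -0.001]] jaw yaw 1.4006930336590062
```

View pics/c8.png

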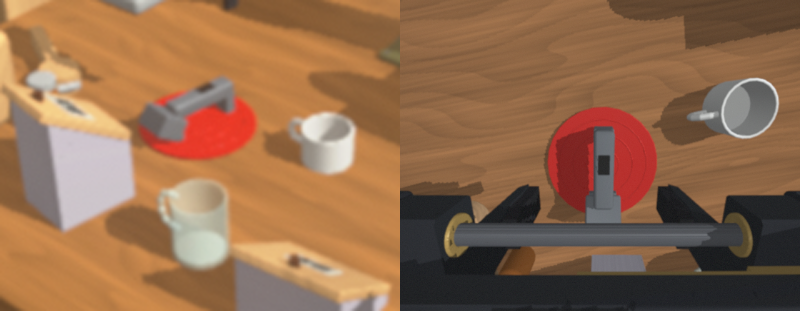

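View pics/w6.png

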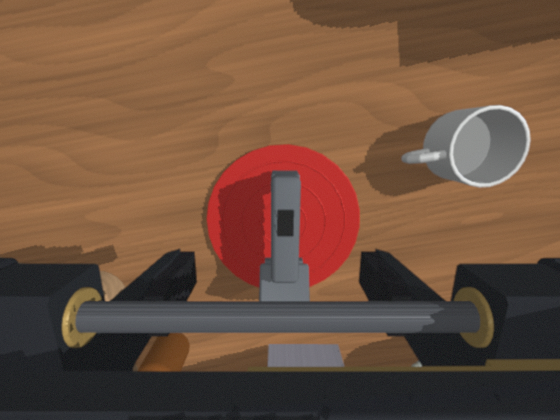

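The scanner stands level on its feet across the trivet. In the wrist view the tail is at (285,173) and the handle columns are 272–299. The gripper is well clear. Next, check the position and that the bystanders haven't moved.

Run:
```python
from h import *
from plant import r
w=load('w6')
t=onz(w,(285,173),.068);h=onz(w,(285.5,280),.068);ex=(h-t)/np.linalg.norm(h-t)
g=t+.07*ex;print('len',np.linalg.norm(h-t),'grip',g,'dist to trivet',np.linalg.norm(g[:2]-[.471,-.22]))
a,b=load('s6')['color'].astype(int),load('scene0')['color'].astype(int)
df=(abs(a-b).max(2)>60).astype(np.uint8);n,_,st,_=cv2.connectedComponentsWithStats(df)
print([x.tolist() for x in st[1:] if x[4]>25])
r.finish_job();print(r.get_state()['clock'])
```

```text
len 0.1226829086195953 grip [ 0.46829763 -0.21812054  0.068     ] dist to trivet 0.0032916827409440637
[[240, 0, 33, 16, 289], [354, 0, 165, 212, 9157], [296, 7, 53, 80, 1705], [244, 12, 13, 22, 151], [236, 53, 7, 18, 89], [83, 87, 58, 72, 1181], [223, 100, 17, 6, 40], [181, 107, 77, 43, 1330], [190, 143, 26, 11, 131], [155, 163, 8, 10, 37], [164, 175, 12, 6, 26], [202, 185, 43, 29, 593], [247, 194, 9, 10, 43], [294, 227, 53, 22, 604]]
the job is handed in; nothing more can be done
the job is handed in; nothing more can be done
```

The scanner read pose was held, and the scanner now stands released on its feet across the trivet. The job is handed in, with no verdict reported, and the arm finished at about 13.7 s of the 51 s allowed.

- **Scan:** I gripped the scanner mid-handle (opening 0.36, about 32 mm, as expected) and held it level facing the tall bin's label. The TCP was steady for over 2 s, with joint speeds below 0.002 rad/s. From the TCP pose I worked out a stand-off of about 98 mm, with the line of sight 3–4 mm off the label's middle. That was calculated; I could not check the reading itself.
- **Placing:** I lowered it in about 1 mm steps or less until contact, which read about 5 N, then opened and withdrew about 0.2 m. The last wrist view puts the handle middle about 3 mm from the trivet's centre, looking level.
- **Disagreements:**
  - Three fits of the trivet's centre differed by up to 6 mm in x.
  - The handle length between its visible ends measured 118 mm before the pick and 123 mm after.
- **Bystanders:** The before and after scene pictures differ at the arm, the scanner and the trivet, as expected. There is also a larger patch at (83–141, 87–159) and small ones near the squeezer at (155–175, 163–180). I took these for the arm's changed shadow but did not measure those objects again. I felt no contact beyond the scanner's weight and the touchdown.

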